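Prime the bench dispensing gun: rod up to the piston, then one squeeze of the trigger

TASK

Prime the dispensing gun that lies clamped on its side: push the steel rod forward into the barrel, regripping it further back as needed, until you feel it bear firmly on the piston, but do not drive the piston along. Then squeeze the trigger all the way against its stop, keep it squeezed for two seconds to vent the nozzle, and let it spring back, leaving the rod up against the piston. Do not knock over the beaker or shift the beaker, dish and timer standing round the gun.

Things in the scene. Friction and masses are not known exactly. Their poses are not given: they have to be found in the camera images.
- gun: A hand dispensing gun fixed on its side on a grey base plate 12 mm thick. Origin on the worktop straight below the rear mouth of the barrel. x: along the level barrel from mouth (x = 0) to nozzle tip (138 mm), the way the rod is pushed; y: the way the black pistol grip sticks out; z: up. Barrel 30 mm, bore 17 mm in diameter. All parts are lower than 100 mm.
- barrel_mouth (a point): Centre of the rear mouth of the barrel, in a steel collar 42 mm in diameter; on the barrel axis, 75 mm above the worktop.
- rear_guide (a point): The rear guide, a metal post 90 mm behind the mouth and 10 mm thick, this point on the barrel axis: a slot 18 mm wide, open at the top, with cheeks (38 mm over all) that rise 23 mm above the axis. Between guide and mouth (85 mm) the rod lies free in the air and can be gripped from above.
- rod: Loose steel push rod, 150 mm long, 14 mm in diameter, about 120 g; origin at its centre, x along it towards its front tip. It lies level along the barrel, its tip at first 6 to 14 mm inside the bore, its rear part in the slot of the rear guide, 1.5 mm below the barrel axis. It slides with little friction (under 1.5 N).
- rod_tip (a point): Centre of the front end face of the rod, 75 mm ahead of its centre.
- piston: Dark rubber piston in the barrel. Origin at the centre of its rear face, which the rod tip meets; 70 to 90 mm inside the mouth, differently each time; x towards the nozzle. It sits tight: it only slides if pushed with more than 16 N.
- grip_back (a point): Middle of the back face of the fixed pistol grip (the face towards the rear of the gun), 78 mm out from the barrel axis, 75 mm above the worktop. The grip is a black bar 30 mm deep (along gun x) and 32 mm high, from gun y = 23 to 117 mm; under it is free down to the base plate, but for a foot at its outer end (y over 103 mm).
- trigger_pad (a point): Middle of the front face of the aluminium trigger (towards the nozzle), 78 mm out from the barrel axis, 75 mm above the worktop. A bar 12 mm thick, 22 mm high, out to gun y = 115 mm, hinged upright at gun x = 68, y = 28 mm. From grip back to trigger front is 62 mm at rest, 48 mm fully squeezed: span both from above. Squeezing it home here takes about 14 N.
- trigger (a joint): Angle of the trigger: 0 at rest, 0.28 rad fully squeezed against its stop (towards the grip). A spring returns it to 0. It also works a thin brass needle at the nozzle tip.
- beaker_centre (a point): Middle of a glass beaker, 55 mm in diameter and 71 mm high, standing in front of the nozzle. Leave it.
- dish_centre (a point): Middle of a flat glass dish, 60 mm in diameter and 15 mm high, on the worktop near the trigger. Leave it.
- timer_centre (a point): Middle of a white timer 52 x 66 x 21 mm on the worktop, beside the rear part of the gun. Leave it. (Further left stands a tall fixed unit with a frame of rods, at world x = 0.47 to 0.67 m, y = 0.27 to 0.80 m, 0.6 m high: draw the arm back before swinging past it.)

How it is judged:
By the outcome, as a careful person would: the job done as asked, in the order asked, and still so for the second after the job is handed in, with the robot touching nothing.
It also fails if it takes over 58 s, if anything falls off the work surface, if the arm or the gripper's body presses on something with over 40 N, if the wrist force passes 120 N, or if a joint passes its speed limit or range.

ROBOT

A 6-joint arm with a two-finger parallel gripper is mounted at the origin on a cart in front of the work surface, level with it; the furniture and walls round the work are solid. World frame = base frame: x ahead of the robot, y to its left, z up, the work surface at z = 0. Lengths are in mm, angles in rad, forces in N, time in s.
With the tool pointing down it reaches from about 425 to 925 mm from the base axis. Payload 12.5 kg.
Tool frame: the origin (TCP) lies midway between the tips of the shut fingers; the grasp point (between the pads) lies 19 mm behind it; z points along the fingers, y is the line along which they close (so a half turn about z gives the same grasp; the last joint's range is limited). The gripper opens to 85 mm and grips with 20 to 120 N. Pads are 22 mm wide; open, the fingers measure 114 mm over their backs; the gripper's body (76 mm by 85 mm) begins 54 mm behind the grasp point. The pads swing forward as they close: fully open they stand 13 mm farther back than shut.
Start: joints at [-1.329, 0.491, 1.559, -0, 1.092, -0.106], TCP at [213.042, -587.587, 231.327] pointing down, gripper open.
Joint ranges: [-3.1, 3.1], [-0.84, 2.19], [0.05, 2.79], [-1.13, 4.28], [0.06, 2.93], [-2.69, 2.69]. Speed limits (rad/s): [2.22, 2.22, 2.79, 3.14, 3.14, 3.14].

INTERFACE

Orientations are given as a unit quaternion [x, y, z, w].
In Python, from plant import robot gives the robot as it stands. The module is installed in compiled form; this text tells all that it offers.
- The arm moves only by the tool servo_tool, never from a script. Its argument "rows" is a list of rows, each a list of 2 entries, a list of its own where there are three numbers: the shift along the world's x, y, z in units of 25 mm (1.0 is 25 mm), then the turn about the world's z in units of 6 degrees (1.0 is 6 degrees). In form: [[[x, y, z], turn], ...]. A call has 1 to 5 rows; each row is the pose to reach, as a shift and turn from the pose commanded when the call began; what a row does not reach only later rows make up. A row lasts 1/12 s, in which the tool goes at most 41.7 mm and 7.16 degrees, less where a joint would pass 70% of its speed; a pose out of reach is approached as far as the arm can. A call with a gripper value outside its range is refused whole. "hand" is the opening, from 0 (shut) to 1 (fully open), set as the call begins (left out, the last holds). The fingers move at their own pace and stop on an object; "force" is the grip in N (left out, the last holds). Time passes only in rows, so rows that repeat a pose let the fingers close. It gives the time, the measured TCP pose, the force, the opening and the grip force at its end, in the units of the state.
- robot.sense(): the state, without advancing time (a new reading comes with each control period).
- robot.read_camera(name): name is "side" or "top" or "wrist"; returns the picture (384x512x3 uint8, red, green, blue); there is no depth.
- robot.camera_info(name): a dict with "fx", "fy", "cx", "cy" (pixels), "k1" (the pictures are not rectified: a ray, as slopes to the right and down, at radius r is drawn at 1 + k1 r^2 times it, then the intrinsics apply), "T" (4x4, takes a point from camera to world coordinates); the wrist camera has in their place "tool_from_camera" (4x4, takes a point from camera to tool coordinates, whose origin is the TCP and whose axes are the flange's). Camera axes: x right, y up, looking along -z (the intrinsics and any distortion apply to the point x, -y, -z); pixel columns grow to the right and rows downward; lengths in mm; the calibration is good to about 2 mm. A picture is of the moment at which its call begins: read the wrist's pose just before it. camera_info takes no time and is no camera call.
- robot.close_job(): hands the job in; it is judged then, once.
Trained networks look in the newest picture that a camera, given by its name, has taken for a name from the list of things; names that differ only in an ending like _2 or _b are one class to them, and where a whole thing is asked for, a point or a joint stands for the part that bears it (a point fixed in the world has none). Each returns a list of dicts, best first, with "confidence" (0 to 1); they miss things now and then, are a little off and sometimes report something else, mostly with a low value. They report only what shows in the picture. A call takes as long as a camera call.
- robot.recognise(target, camera): "bbox" ([left, top, width, height] in pixels, round what is visible of it).
- robot.cut_out(target, camera): "region" (384x512 bool, what is visible of it) and "bbox" ([left, top, width, height] in pixels, round what is visible of it).
- robot.landmark_of(target, camera): "centre" ([row, column] in pixels: a listed point, or the origin of a listed thing).
The state is a dict: "clock": time; "joint_positions": joint angles; "joint_vel": joint speeds; "effort": joint torques, N m; "tool_pos": TCP position; "tool_rot": TCP orientation; "contact_force": force on the tool from outside, world axes, zero at the start; "moment": the same for the moment, N m; "finger_gap": finger opening in mm; "grasp_force": force on a finger pad.
Only numpy, scipy, OpenCV 4.12 (cv2) and the standard library are available. Lean on these libraries where they do the work, as an engineer would, in place of code of your own. Each camera call takes 0.05 s, during which the arm holds its last target. There are 200 camera calls.

## Working session

There is one attempt and no reset: what is moved stays moved. The work goes in short steps, Python scripts to look and compute and a tool call to move; the robot and the scene stay as the last step left them, time stands still between calls to the robot, and variables do not carry over. Pictures are saved under pics/ and viewed, at most 10 in all, crops included, and the job is handed in when it is done.

Besides the shell and the picture viewer there is one more tool, called after "Emit:" as name([rows], argument=value, ...), one row to a line, values as JSON. servo_tool: Moves the arm, as the interface text tells. Its arguments: {"type":"object","properties":{"rows":{"type":"array","items":{"type":"array"}},"hand":{"type":"number"},"force":{"type":"number"}},"required":["rows"]}

```bash
mkdir -p pics; cat > h.py <<'E'
import numpy as np, cv2
from scipy.spatial.transform import Rotation as R
from plant import robot
def ray(cam,px,st=None):
    i=robot.camera_info(cam); r,c=px
    d=np.array([(c-i["cx"])/i["fx"],(r-i["cy"])/i["fy"]]); u=d.copy()
    for _ in range(20): u=d/(1+i["k1"]*(u@u))
    v=np.array([u[0],-u[1],-1.])
    if "T" in i: T=np.array(i["T"])
    else:
        W=np.eye(4); W[:3,:3]=R.from_quat(st["tool_rot"]).as_matrix(); W[:3,3]=st["tool_pos"]; T=W@np.array(i["tool_from_camera"])
    return T[:3,3],T[:3,:3]@v
def at_z(cam,px,z,st=None):
    o,d=ray(cam,px,st); return o+d*(z-o[2])/d[2]
def tri(rays):
    A=np.zeros((3,3));b=np.zeros(3)
    for o,d in rays:
        d=d/np.linalg.norm(d);P=np.eye(3)-np.outer(d,d);A+=P;b+=P@o
    p=np.linalg.solve(A,b); return p,[np.linalg.norm(np.cross(p-o,d/np.linalg.norm(d))) for o,d in rays]
def proj(cam,p,st=None):
    i=robot.camera_info(cam)
    if "T" in i: T=np.array(i["T"])
    else:
        W=np.eye(4); W[:3,:3]=R.from_quat(st["tool_rot"]).as_matrix(); W[:3,3]=st["tool_pos"]; T=W@np.array(i["tool_from_camera"])
    q=np.linalg.inv(T)@np.r_[p,1]; u=np.array([q[0],-q[1]])/-q[2]; u=u*(1+i["k1"]*(u@u)); return np.array([i["cy"]+i["fy"]*u[1],i["cx"]+i["fx"]*u[0]])
def save(n,im): cv2.imwrite("pics/"+n+".png",im[:,:,::-1])
E
python3 - <<'E'
from h import *
np.set_printoptions(precision=1,suppress=True)
s=robot.sense(); print(s["clock"],s["tool_rot"],s["contact_force"],s["finger_gap"])
ims=[robot.read_camera(c) for c in("top","side")]
save("a_top",ims[0]);save("a_side",ims[1])
Z=dict(barrel_mouth=75,rear_guide=75,grip_back=75,trigger_pad=75,rod_tip=73.5,rod=73.5,beaker_centre=35,dish_centre=7,timer_centre=10,gun=0)
for n,z in Z.items():
    rs=[]
    for c in("top","side"):
        l=robot.landmark_of(n,c)
        if l: rs.append(ray(c,l[0]["centre"])); print(n,c,np.array(l[0]["centre"]),round(l[0]["confidence"],2),at_z(c,l[0]["centre"],z))
    if len(rs)==2: print("   tri",*tri(rs))
for c in("top","side"):print(c,robot.camera_info(c)["T"])
print(robot.camera_info("wrist")["tool_from_camera"])
E
```

```text
0.0 [ 1.   0.2 -0.  -0. ] [ 0.3 -0.2 -0.2] 85.17328327939448
barrel_mouth top [217.1 252.1] 0.85 [557.9  96.9  75. ]
barrel_mouth side [170.  237.9] 0.59 [553.2 100.2  75. ]
   tri [557.7  97.2  78.6] [np.float64(0.25134171377282033), np.float64(0.25134171377288955)]
rear_guide top [261.5 251.6] 0.82 [471.1 100.4  75. ]
rear_guide side [155.5 221.1] 0.88 [468.1 102.4  75. ]
   tri [471.2 100.6  77.1] [np.float64(0.18180164416265318), np.float64(0.1818016441625446)]
grip_back top [207.2 212.8] 0.7 [579.6 173.9  75. ]
grip_back side [165.9 269.1] 0.88 [584.5 173.7  75. ]
   tri [580.6 175.1  72.2] [np.float64(1.283531953108199), np.float64(1.283531953108298)]
trigger_pad top [174.7 215.9] 0.67 [644.6 166.6  75. ]
rod_tip top [206.9 253.6] 0.56 [578.2  93.3  73.5]
rod_tip side [178.4 241.7] 0.43 [587.4  88.8  73.5]
   tri [579.2  93.4  66.9] [np.float64(0.4360383667677174), np.float64(0.43603836676770386)]
rod top [246.5 249.8] 0.72 [500.4 103.   73.5]
beaker_centre top [136.2 256.7] 0.61 [733.2  81.   35. ]
beaker_centre side [224.7 273. ] 0.5 [729.3  75.2  35. ]
   tri [731.1  78.1  3
[... 329 characters left out ...]
imer_centre side [167.7 254.7] 0.55 [487.8 196.4  10. ]
   tri [480.4 208.4   2.3] [np.float64(5.692958391101873), np.float64(5.692958391101746)]
gun top [222.2 246.8] 0.69 [554.  106.5   0. ]
gun side [190.6 240.7] 0.72 [543.4 111.5   0. ]
   tri [553.  106.2   8.3] [np.float64(0.5454779702193704), np.float64(0.5454779702193507)]
top [[ -0.    1.   -0.1 481.4]
 [ -1.   -0.    0.  119.6]
 [  0.    0.1   1.  936.9]
 [  0.    0.    0.    1. ]]
side [[   0.6   -0.5    0.7 1175. ]
 [   0.8    0.4   -0.5 -279.2]
 [  -0.     0.8    0.6  555.8]
 [   0.     0.     0.     1. ]]
[[  -0.     1.     0.3   69.4]
 [   1.     0.    -0.    -0.3]
 [  -0.     0.3   -1.  -141.7]
 [   0.     0.     0.     1. ]]
```

```bash
python3 - <<'E'
import cv2
a=cv2.imread("pics/a_top.png")[110:300,160:320];b=cv2.imread("pics/a_side.png")[120:270,180:340]
a=cv2.resize(a,None,fx=2.5,fy=2.5,interpolation=3);b=cv2.resize(b,None,fx=2.5,fy=2.5,interpolation=3)
b=cv2.copyMakeBorder(b,0,a.shape[0]-b.shape[0],0,0,0)
cv2.imwrite("pics/ab.png",cv2.hconcat([a,b]))
E
```

```text
(no output)
```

View pics/ab.png

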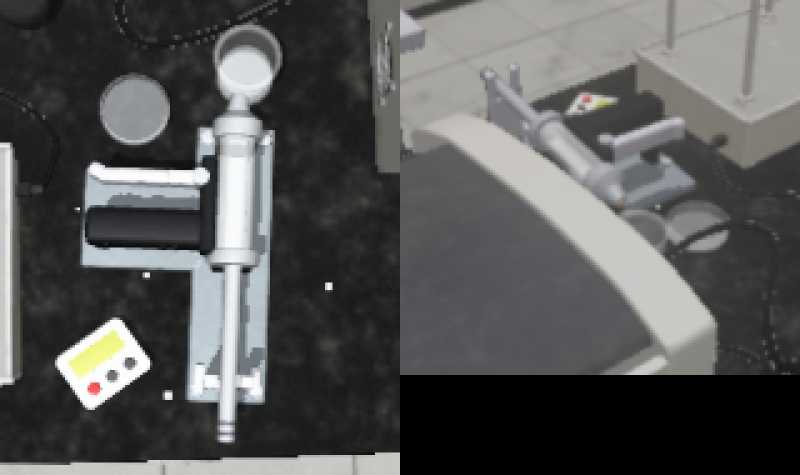

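View pics/a_side.png

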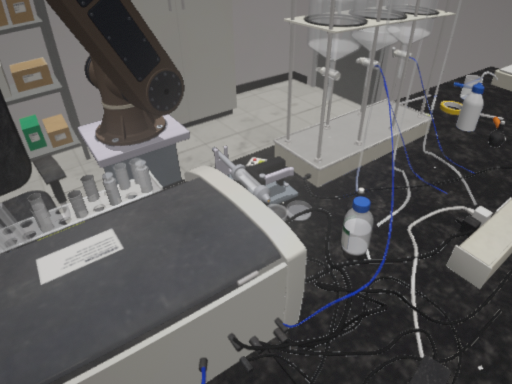

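Overview: the gun lies along world +x (mouth near top-camera px row 214, col 254, rod end at row 284), the grip and trigger to its left. A large box stands to the right. I need the whole top view to plan the swing.

View pics/a_top.png

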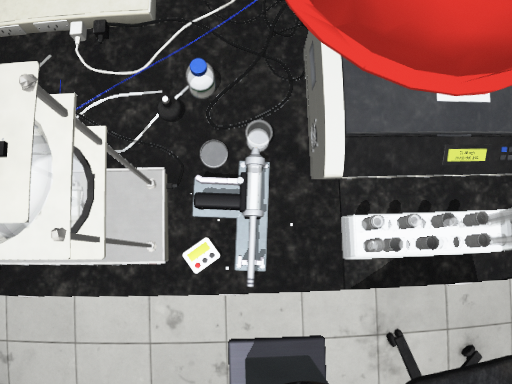

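```bash
python3 - <<'E'
from h import *
np.set_printoptions(precision=1,suppress=True)
for z in (0,200,300):print(z,[at_z("top",p,z)[:2] for p in((180,310),(280,330),(300,330),(0,310),(300,500),(290,256))])
E
```

```text
0 [array([642.1, -33.7]), array([425.1, -67.3]), array([382.8, -65.5]), array([1081.9,  -59.3]), array([ 357.1, -462.6]), array([409.9,  91.2])]
200 [array([607.8,  -1. ]), array([437.1, -27.4]), array([403.8, -26. ]), array([953.7, -21.1]), array([ 383.6, -338.3]), array([425.2,  97.2])]
300 [array([590.7,  15.4]), array([443.2,  -7.4]), array([414.4,  -6.2]), array([889.6,  -2. ]), array([ 396.9, -276.2]), array([432.8, 100.3])]
```

```bash
python3 - <<'E'
from h import *
np.set_printoptions(precision=3,suppress=True)
s=robot.sense();print(s["tool_rot"],s["tool_pos"]);print(R.from_quat(s["tool_rot"]).as_matrix())
import math
print(math.degrees(math.atan2(-587.6,213)))
E
```

```text
[ 0.985  0.173 -0.     0.   ] [ 213.028 -587.578  231.308]
[[ 0.94   0.341 -0.   ]
 [ 0.341 -0.94  -0.   ]
 [-0.     0.    -1.   ]]
-70.07485025864946
```

The top view shows a clear corridor in front of the desk edge (row about 295), with the rack and box to the right at columns over 310. I'll draw back to r≈455, raise, then swing.

Emit:
servo_tool([
  [[-0.46, 1.28, 0.48], 1],
  [[-0.92, 2.56, 0.96], 2],
  [[-1.38, 3.84, 1.44], 3],
  [[-1.84, 5.12, 1.92], 4],
  [[-2.3, 6.4, 2.4], 5],
], hand=1)

```text
clock: 1.52
tool_pos: [155.0, -425.9, 291.7]
tool_rot: [0.905, 0.424, 0.0, -0.0]
contact_force: [0.6, -0.7, 0.2]
finger_gap: 85.2
grasp_force: 0.0
```

Emit:
servo_tool([
  [[1.47, 0.61, 0], 1.1],
  [[2.88, 1.34, 0], 2.2],
  [[4.22, 2.2, 0], 3.3],
  [[5.48, 3.16, 0], 4.4],
  [[6.64, 4.24, 0], 5.5],
])

```text
clock: 1.93
tool_pos: [322.9, -320.6, 291.5]
tool_rot: [0.748, 0.664, 0.0, 0.0]
contact_force: [0.9, -0.2, 0.5]
finger_gap: 84.9
grasp_force: 0.0
```

Emit:
servo_tool([
  [[1.08, 1.17, 0], 1.1],
  [[2.04, 2.43, 0], 2.2],
  [[2.89, 3.77, 0], 3.3],
  [[3.63, 5.18, 0], 4.4],
  [[4.24, 6.64, 0], 5.5],
])

```text
clock: 2.35
tool_pos: [428.5, -153.9, 291.4]
tool_rot: [0.528, 0.849, 0.0, 0.0]
contact_force: [0.6, -0.0, -0.2]
finger_gap: 85.6
grasp_force: 0.0
```

Emit:
servo_tool([
  [[0.48, 1.51, 0], 1.1],
  [[0.82, 3.06, 0], 2.2],
  [[1.03, 4.64, 0], 3.3],
  [[1.1, 6.22, 0], 4.4],
  [[1.03, 7.81, 0], 5.5],
])

```text
clock: 2.77
tool_pos: [453.4, 41.6, 291.5]
tool_rot: [0.265, 0.964, 0.0, 0.0]
contact_force: [1.1, 0.1, -1.0]
finger_gap: 85.7
grasp_force: 0.0
```

Emit:
servo_tool([
  [[0.4, 0.5, -0.5], 1],
  [[0.8, 1.0, -1], 2],
  [[1.2, 1.5, -1.5], 3],
  [[1.6, 2.0, -2], 4],
  [[2, 2.3, -2.4], 4.8],
])

```text
clock: 3.18
tool_pos: [503.5, 98.4, 230.5]
tool_rot: [0.017, 1.0, 0.0, -0.0]
contact_force: [0.0, -0.6, -0.2]
finger_gap: 85.5
grasp_force: 0.0
```

```bash
python3 - <<'E'
from h import *
np.set_printoptions(precision=1,suppress=True)
s=robot.sense(); im=robot.read_camera("wrist"); save("w1",im); print(s["clock"],s["tool_pos"],s["joint_positions"])
import json; json.dump({k:np.array(s[k]).tolist() for k in("tool_pos","tool_rot")},open("w1.json","w"))
print(R.from_quat(s["tool_rot"]).as_matrix())
for n,z in dict(barrel_mouth=75,rear_guide=75,rod=73.5,rod_tip=73.5,grip_back=75,trigger_pad=75).items():
    l=robot.landmark_of(n,"wrist")
    if l: print(n,np.array(l[0]["centre"]),round(l[0]["confidence"],2),at_z("wrist",l[0]["centre"],z,s))
    else: print(n,None)
E
```

```text
3.1833 [503.5  98.4 230.5] [ 0.1  0.3  1.8  0.   1.  -1.5]
[[-1.  0. -0.]
 [ 0.  1.  0.]
 [ 0.  0. -1.]]
barrel_mouth [227.4 260.6] 0.58 [555.3  98.5  75. ]
rear_guide [135.6 265. ] 0.96 [468.  105.2  75. ]
rod [164.8 265.3] 0.93 [494.7 104.7  73.5]
rod_tip [243.5 255.5] 0.86 [572.7  92.9  73.5]
grip_back [245.4 340. ] 0.89 [576.7 175.3  75. ]
trigger_pad [298.4 330.7] 0.62 [635.8 167.7  75. ]
```

View pics/w1.png

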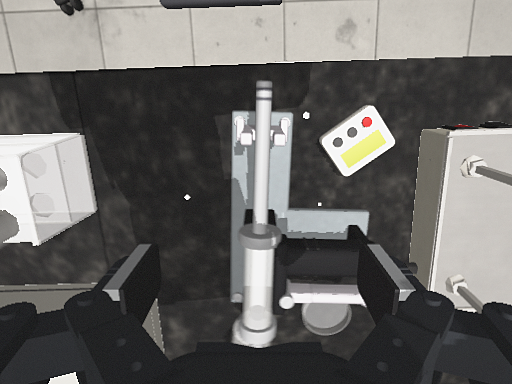

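```bash
python3 - <<'E'
from h import *
np.set_printoptions(precision=2,suppress=True)
s=robot.sense(); robot.read_camera("wrist"); robot.read_camera("top")
for c in("wrist","top"):
  for n in("rod","gun"):
    l=robot.cut_out(n,c)
    if not l: print(c,n,None);continue
    m=l[0]["region"]; print(c,n,l[0]["confidence"],l[0]["bbox"])
    if n=="gun": continue
    rows=np.where(m.any(1))[0]; w=[(r,np.where(m[r])[0].mean(),m[r].sum()) for r in rows]
    print([(int(r),round(x,1),int(k)) for r,x,k in w[::8]])
    P=np.array([at_z(c,(r,x),73.5,s) for r,x,k in w[4:-4]])
    f=np.polyfit(P[:,0],P[:,1],1); res=P[:,1]-np.polyval(f,P[:,0]); k=abs(res)<2
    f=np.polyfit(P[k,0],P[k,1],1)
    print("  yaw",np.degrees(np.arctan(f[0])),"y at 470,515,556",np.polyval(f,[470,515,556]),"x range",P[:,0].min(),P[:,0].max(),res.std())
E
```

```text
wrist rod 0.77 [257.3, 78.3, 17.1, 152.8]
[(80, np.float64(262.0), 7), (88, np.float64(263.5), 16), (96, np.float64(264.5), 16), (104, np.float64(264.5), 16), (112, np.float64(262.5), 16), (120, np.float64(263.0), 17), (128, np.float64(264.0), 17), (136, np.float64(263.5), 16), (144, np.float64(262.5), 14), (152, np.float64(262.5), 12), (160, np.float64(263.0), 13), (168, np.float64(262.5), 14), (176, np.float64(262.0), 15), (184, np.float64(262.0), 15), (192, np.float64(262.0), 13), (200, np.float64(261.5), 12), (208, np.float64(261.0), 13), (216, np.float64(261.0), 13), (224, np.float64(261.0), 13), (232, np.float64(261.0), 9)]
  yaw -3.6669723214343555 y at 470,515,556 [102.01  99.13  96.5 ] x range 424.03240061474594 558.0537395559614 0.3904962172111668
wrist gun 0.63 [228.5, 109.7, 147.0, 237.1]
top rod 0.47 [247.8, 278.9, 7.7, 2.9]
[(278, np.float64(251.5), 4)]Traceback (most recent call last):
  File "<stdin>", line 13, in <module>
IndexError: too many indices for array: array is 1-dimensional, but 2 were indexed
```

Emit:
servo_tool([
  [[-0.5, 0.08, -1.4], -0.2],
  [[-0.5, 0.08, -2.8], -0.2],
  [[-0.5, 0.08, -4.2], -0.2],
  [[-0.5, 0.08, -5.6], -0.2],
  [[-0.5, 0.08, -7.02], -0.2],
])

```text
clock: 4.2
tool_pos: [490.8, 99.1, 54.8]
tool_rot: [0.03, 1.0, 0.0, 0.001]
contact_force: [1.4, 0.8, 0.6]
finger_gap: 85.8
grasp_force: 0.0
```

Emit:
servo_tool([
  [[0, 0, 0], 0],
  [[0, 0, 0], 0],
  [[0, 0, 0], 0],
  [[0, 0, 0], 0],
  [[0, 0, 0], 0],
], hand=0, force=30)

```text
clock: 4.62
tool_pos: [491.7, 99.2, 57.8]
tool_rot: [0.03, 1.0, 0.0, 0.002]
contact_force: [0.4, -0.1, 1.0]
finger_gap: 25.5
grasp_force: 0.0
```

Emit:
servo_tool([
  [[0, 0, 0], 0],
  [[0, 0, 0], 0],
  [[0, 0, 0], 0],
  [[0, 0, 0], 0],
  [[0, 0, 0], 0],
])

```text
clock: 5.03
tool_pos: [491.4, 99.2, 57.3]
tool_rot: [0.03, 1.0, 0.0, 0.001]
contact_force: [-2.0, 0.0, 11.2]
finger_gap: 12.9
grasp_force: 29.3
```

Emit:
servo_tool([
  [[0, 0, 0.08], 0],
  [[0, 0, 0.08], 0],
  [[0, 0, 0.08], 0],
])

```text
clock: 5.28
tool_pos: [490.9, 99.2, 58.2]
tool_rot: [0.03, 1.0, 0.0, 0.0]
contact_force: [0.5, 1.0, -0.2]
finger_gap: 13.0
grasp_force: 29.2
```

Emit:
servo_tool([
  [[0.3, -0.017, 0], 0],
  [[0.6, -0.034, 0], 0],
  [[0.9, -0.05, 0], 0],
  [[1.2, -0.067, 0], 0],
  [[1.4, -0.078, 0], 0],
])

```text
clock: 5.7
tool_pos: [526.7, 97.3, 57.8]
tool_rot: [0.03, 1.0, 0.0, -0.0]
contact_force: [-3.4, 4.8, 4.5]
finger_gap: 13.2
grasp_force: 29.8
```

Emit:
servo_tool([
  [[0.1, -0.006, 0], 0],
  [[0.2, -0.011, 0], 0],
  [[0.3, -0.017, 0], 0],
  [[0.4, -0.022, 0], 0],
  [[0.5, -0.028, 0], 0],
])

```text
clock: 6.12
tool_pos: [538.4, 96.7, 57.8]
tool_rot: [0.03, 1.0, 0.0, -0.0]
contact_force: [-3.2, 4.1, 4.9]
finger_gap: 12.9
grasp_force: 29.8
```

Emit:
servo_tool([
  [[0, 0, 0], 0],
  [[0, 0, 0], 0],
  [[0, 0, 0], 0],
], hand=0.45)

```text
clock: 6.37
tool_pos: [538.5, 96.3, 57.7]
tool_rot: [0.03, 1.0, -0.0, 0.0]
contact_force: [-0.4, -0.3, 0.1]
finger_gap: 38.3
grasp_force: 0.0
```

```bash
python3 - <<'E'
from h import *
np.set_printoptions(precision=1,suppress=True)
s=robot.sense(); im=robot.read_camera("wrist"); save("w2",im); print(s["clock"],s["tool_pos"],s["finger_gap"],s["contact_force"])
for n,z in dict(barrel_mouth=75,rear_guide=75,rod=73.5,rod_tip=73.5).items():
    l=robot.landmark_of(n,"wrist")
    if l: print(n,np.array(l[0]["centre"]),round(l[0]["confidence"],2),at_z("wrist",l[0]["centre"],z,s))
    else: print(n,None)
E
```

```text
6.3667 [538.5  96.3  57.7] 38.27886975902216 [-0.4 -0.3  0.1]
barrel_mouth [308.8 264.9] 0.73 [557.6  98.   75. ]
rear_guide [ 91. 265.] 0.76 [467.3 103.   75. ]
rod [274.7 262.1] 0.85 [541.8  97.7  73.5]
rod_tip None
```

View pics/w2.png

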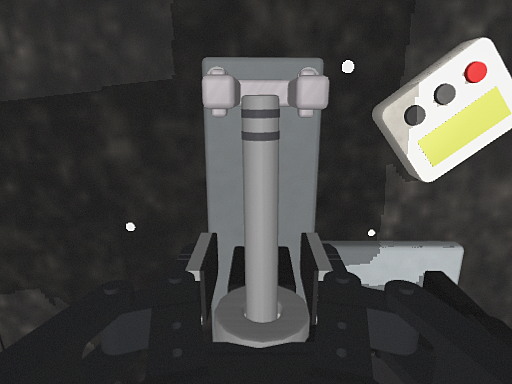

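The rod is in the mouth collar (row ~310) and its rear end (row ~97) is still at the guide, centred between the open fingers. Regrip further back.

Emit:
servo_tool([
  [[-0.6, 0.04, 0], 0],
  [[-1.2, 0.08, 0], 0],
  [[-1.8, 0.12, 0], 0],
])

```text
clock: 6.87
tool_pos: [492.7, 99.5, 57.8]
tool_rot: [0.03, 1.0, 0.0, 0.0]
contact_force: [0.2, 0.1, -0.6]
finger_gap: 38.2
grasp_force: 0.0
```

Emit:
servo_tool([
  [[0, 0, 0], 0],
  [[0, 0, 0], 0],
  [[0, 0, 0], 0],
  [[0, 0, 0], 0],
  [[0, 0, 0], 0],
], hand=0, force=30)

```text
clock: 7.28
tool_pos: [494.1, 99.5, 58.0]
tool_rot: [0.03, 1.0, 0.0, 0.0]
contact_force: [-1.4, 1.0, 4.8]
finger_gap: 12.7
grasp_force: 29.3
```

Emit:
servo_tool([
  [[0, 0, 0.04], 0],
  [[0, 0, 0.04], 0],
  [[0, 0, 0.04], 0],
])

```text
clock: 7.53
tool_pos: [493.5, 99.4, 58.7]
tool_rot: [0.03, 1.0, 0.0, 0.0]
contact_force: [0.2, 0.2, -0.0]
finger_gap: 12.8
grasp_force: 29.2
```

```bash
python3 - <<'E'
from h import *
np.set_printoptions(precision=1,suppress=True)
s=robot.sense(); print(s["tool_pos"],s["contact_force"],s["grasp_force"],s["finger_gap"])
E
```

```text
[493.5  99.4  58.7] [ 0.2  0.2 -0. ] 29.196055233478546 12.817317040633643
```

Emit:
servo_tool([
  [[0.08, -0.004, 0], 0],
  [[0.16, -0.009, 0], 0],
  [[0.24, -0.013, 0], 0],
])

```text
clock: 7.78
tool_pos: [499.5, 99.2, 58.7]
tool_rot: [0.03, 1.0, 0.0, -0.0]
contact_force: [-0.8, 0.7, -0.3]
finger_gap: 12.8
grasp_force: 29.2
```

Emit:
servo_tool([
  [[0.04, -0.002, 0], 0],
  [[0.08, -0.004, 0], 0],
  [[0.12, -0.006, 0], 0],
])

```text
clock: 8.03
tool_pos: [502.4, 99.0, 58.8]
tool_rot: [0.03, 1.0, 0.0, -0.0]
contact_force: [-0.6, 0.2, -0.7]
finger_gap: 12.7
grasp_force: 29.2
```

Emit:
servo_tool([
  [[0.03, -0.002, 0], 0],
  [[0.06, -0.004, 0], 0],
  [[0.09, -0.006, 0], 0],
  [[0.12, -0.007, 0], 0],
], force=20)

```text
clock: 8.37
tool_pos: [505.3, 98.9, 58.9]
tool_rot: [0.03, 1.0, 0.0, 0.0]
contact_force: [-0.1, 0.0, -0.3]
finger_gap: 12.9
grasp_force: 29.2
```

Emit:
servo_tool([
  [[0.03, -0.002, 0], 0],
  [[0.06, -0.004, 0], 0],
  [[0.09, -0.006, 0], 0],
  [[0.12, -0.007, 0], 0],
])

```text
clock: 8.7
tool_pos: [508.4, 98.7, 58.8]
tool_rot: [0.03, 1.0, 0.0, 0.0]
contact_force: [0.5, 0.4, -1.6]
finger_gap: 12.7
grasp_force: 29.2
```

Emit:
servo_tool([
  [[0.03, -0.002, 0], 0],
  [[0.06, -0.004, 0], 0],
  [[0.09, -0.006, 0], 0],
  [[0.12, -0.007, 0], 0],
])

```text
clock: 9.03
tool_pos: [511.4, 98.5, 58.8]
tool_rot: [0.03, 1.0, 0.0, 0.0]
contact_force: [-0.3, 0.4, -0.1]
finger_gap: 12.7
grasp_force: 29.2
```

Emit:
servo_tool([
  [[0.03, -0.002, 0], 0],
  [[0.06, -0.004, 0], 0],
  [[0.09, -0.006, 0], 0],
  [[0.12, -0.007, 0], 0],
])

```text
clock: 9.37
tool_pos: [514.4, 98.3, 58.8]
tool_rot: [0.03, 1.0, 0.0, -0.0]
contact_force: [0.1, 0.3, -1.0]
finger_gap: 12.7
grasp_force: 29.2
```

Emit:
servo_tool([
  [[0.03, -0.002, 0], 0],
  [[0.06, -0.004, 0], 0],
  [[0.09, -0.006, 0], 0],
])

```text
clock: 9.62
tool_pos: [516.6, 98.2, 58.8]
tool_rot: [0.03, 1.0, 0.0, 0.0]
contact_force: [-1.0, 1.0, -0.4]
finger_gap: 12.9
grasp_force: 29.2
```

Emit:
servo_tool([
  [[0.03, -0.002, 0], 0],
  [[0.06, -0.004, 0], 0],
  [[0.09, -0.006, 0], 0],
])

```text
clock: 9.87
tool_pos: [518.8, 98.0, 58.8]
tool_rot: [0.03, 1.0, 0.0, -0.0]
contact_force: [0.0, 0.2, -0.5]
finger_gap: 13.1
grasp_force: 29.2
```

Emit:
servo_tool([
  [[0.03, -0.002, 0], 0],
  [[0.06, -0.004, 0], 0],
  [[0.09, -0.006, 0], 0],
])

```text
clock: 10.12
tool_pos: [521.1, 97.9, 58.8]
tool_rot: [0.03, 1.0, 0.0, -0.0]
contact_force: [-3.6, 0.3, 0.3]
finger_gap: 12.5
grasp_force: 29.2
```

Emit:
servo_tool([
  [[0.01, -0.001, 0], 0],
  [[0.02, -0.001, 0], 0],
  [[0.02, -0.001, 0], 0],
])

```text
clock: 10.37
tool_pos: [521.0, 97.9, 58.7]
tool_rot: [0.03, 1.0, 0.0, -0.001]
contact_force: [-3.4, 1.2, -0.3]
finger_gap: 12.4
grasp_force: 29.3
```

Emit:
servo_tool([
  [[0.02, -0.001, 0], 0],
  [[0.04, -0.002, 0], 0],
  [[0.04, -0.002, 0], 0],
])

```text
clock: 10.62
tool_pos: [521.1, 97.9, 58.6]
tool_rot: [0.03, 1.0, -0.0, -0.002]
contact_force: [-7.5, 2.0, 2.7]
finger_gap: 13.1
grasp_force: 29.5
```

Emit:
servo_tool([
  [[0.012, -0.001, 0], 0],
  [[0.025, -0.001, 0], 0],
  [[0.025, -0.001, 0], 0],
  [[0.025, -0.001, 0], 0],
])

```text
clock: 10.95
tool_pos: [521.1, 97.9, 58.5]
tool_rot: [0.03, 1.0, -0.0, -0.002]
contact_force: [-11.4, 2.6, 3.8]
finger_gap: 12.7
grasp_force: 29.6
```

Emit:
servo_tool([
  [[-0.03, 0.0, 0], 0],
  [[-0.06, 0.0, 0], 0],
  [[-0.06, 0, 0], 0],
])

```text
clock: 11.2
tool_pos: [521.1, 97.9, 58.7]
tool_rot: [0.03, 1.0, 0.0, -0.001]
contact_force: [-5.7, 2.5, 0.8]
finger_gap: 12.9
grasp_force: 29.3
```

Emit:
servo_tool([
  [[0, 0, 0], 0],
  [[0, 0, 0], 0],
  [[0, 0, 0], 0],
  [[0, 0, 0], 0],
], hand=0.6)

```text
clock: 11.53
tool_pos: [522.2, 97.7, 59.0]
tool_rot: [0.03, 1.0, 0.0, 0.001]
contact_force: [-0.1, -0.4, 0.7]
finger_gap: 51.4
grasp_force: 0.0
```

Emit:
servo_tool([
  [[0, 0, 1], 0],
  [[0, 0, 2], 0],
  [[0, 0, 3.5], 0],
  [[0, 0, 5], 0],
  [[0, 0, 6.5], 0],
])

```text
clock: 11.95
tool_pos: [521.5, 97.7, 223.2]
tool_rot: [0.03, 1.0, 0.0, 0.0]
contact_force: [1.1, 0.0, -1.5]
finger_gap: 51.3
grasp_force: 0.0
```

```bash
python3 - <<'E'
from h import *
np.set_printoptions(precision=1,suppress=True)
s=robot.sense(); im=robot.read_camera("wrist"); save("w3",im); print(s["clock"],s["tool_pos"],s["finger_gap"],s["contact_force"])
for n,z in dict(barrel_mouth=75,rear_guide=75,rod=73.5,grip_back=75,trigger_pad=75).items():
    l=robot.landmark_of(n,"wrist")
    if l: print(n,np.array(l[0]["centre"]),round(l[0]["confidence"],2),at_z("wrist",l[0]["centre"],z,s))
    else: print(n,None)
E
```

```text
11.95 [521.5  97.7 223.2] 51.285539237774415 [ 1.1  0.  -1.5]
barrel_mouth [212.7 259.4] 0.74 [555.7  96.3  75. ]
rear_guide [114.1 261.4] 0.66 [467.1 103.3  75. ]
rod [226.1 262.3] 0.57 [569.8  98.2  73.5]
grip_back [230.9 347.2] 0.59 [578.8 177.5  75. ]
trigger_pad [214.6 260.1] 0.22 [557.6  96.8  75. ]
```

View pics/w3.png

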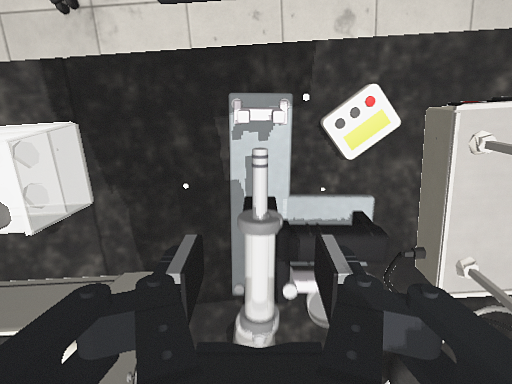

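The rod rests in the bore with about 60 mm exposed (rear end at row 149), and nothing else has been disturbed. Next I move over the trigger and turn 90°.

Emit:
servo_tool([
  [[0.7, 0.57, 0], -1.15],
  [[1.4, 1.14, 0], -2.3],
  [[2.1, 1.72, 0], -3.45],
  [[2.8, 2.3, 0], -4.6],
  [[3.44, 2.86, 0], -5.75],
], hand=1)

```text
clock: 12.67
tool_pos: [608.2, 169.9, 219.3]
tool_rot: [0.328, 0.945, -0.001, -0.001]
contact_force: [-0.2, -0.4, 0.6]
finger_gap: 85.4
grasp_force: 0.0
```

Emit:
servo_tool([
  [[0, 0, 0], -1.15],
  [[0, 0, 0], -2.3],
  [[0, 0, 0], -3.45],
  [[0, 0, 0], -4.6],
  [[0, 0, 0], -5.75],
])

```text
clock: 13.08
tool_pos: [607.3, 169.2, 219.2]
tool_rot: [0.593, 0.805, -0.001, -0.001]
contact_force: [0.1, -0.2, 1.2]
finger_gap: 85.5
grasp_force: 0.0
```

Emit:
servo_tool([
  [[0, 0, 0], -1.15],
  [[0, 0, 0], -2.3],
  [[0, 0, 0], -3.5],
  [[0, 0, 0], -3.5],
])

```text
clock: 13.42
tool_pos: [607.3, 169.2, 219.4]
tool_rot: [0.73, 0.683, -0.001, -0.001]
contact_force: [-0.5, -0.3, 0.3]
finger_gap: 85.4
grasp_force: 0.0
```

```bash
python3 - <<'E'
from h import *
np.set_printoptions(precision=2,suppress=True)
s=robot.sense(); im=robot.read_camera("wrist"); save("w4",im); print(s["clock"],s["tool_pos"],s["finger_gap"],s["contact_force"],s["joint_positions"])
print(R.from_quat(s["tool_rot"]).as_matrix())
for n,z in dict(barrel_mouth=75,grip_back=75,trigger_pad=75).items():
    l=robot.landmark_of(n,"wrist")
    if l: print(n,np.array(l[0]["centre"]),round(l[0]["confidence"],2),at_z("wrist",l[0]["centre"],z,s))
    else: print(n,None)
E
```

```text
13.4167 [607.31 169.18 219.4 ] 85.3647791677837 [-0.51 -0.29  0.27] [ 0.17  0.51  1.56 -0.    1.08  0.23]
[[ 0.07  1.   -0.  ]
 [ 1.   -0.07 -0.  ]
 [-0.   -0.   -1.  ]]
barrel_mouth [252.6 209.7] 0.8 [555.41  99.03  75.  ]
grip_back [177.9 221.8] 0.9 [573.92 170.7   75.  ]
trigger_pad [174.2 294.2] 0.94 [637.99 169.83  75.  ]
```

View pics/w4.png

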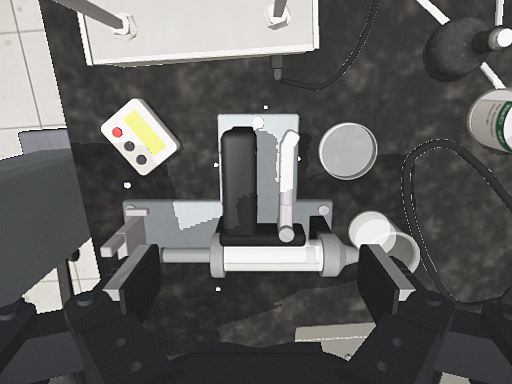

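The trigger (cols 280–298) and the grip (cols 222–257) lie centred between the open fingers, and the barrel is level in the image. The span measures 64 mm against 62 mm given, so I lower.

Emit:
servo_tool([
  [[0, 0, -1.3], 0],
  [[0, 0, -2.6], 0],
  [[0, 0, -3.9], 0],
  [[0, 0, -4.6], 0],
  [[0, 0, -4.6], 0],
])

```text
clock: 14.03
tool_pos: [605.8, 168.9, 102.2]
tool_rot: [0.727, 0.686, -0.003, -0.002]
contact_force: [-0.1, 0.1, -0.2]
finger_gap: 85.3
grasp_force: 0.0
```

Emit:
servo_tool([
  [[0, 0, -0.5], 0],
  [[0, 0, -1.0], 0],
  [[0, 0, -1.5], 0],
  [[0, 0, -1.9], 0],
  [[0, 0, -2.1], 0],
])

```text
clock: 14.45
tool_pos: [607.3, 169.2, 52.5]
tool_rot: [0.728, 0.685, -0.0, -0.0]
contact_force: [0.9, 0.0, -0.3]
finger_gap: 85.4
grasp_force: 0.0
```

Emit:
servo_tool([
  [[-0.06, 0, 0], 0],
  [[-0.12, 0, 0], 0],
  [[-0.18, 0, 0], 0],
  [[-0.22, 0, 0], 0],
  [[-0.22, 0, 0], 0],
], hand=0, force=45)

```text
clock: 14.87
tool_pos: [600.1, 169.7, 55.6]
tool_rot: [0.728, 0.686, -0.001, -0.001]
contact_force: [-15.2, 0.7, 17.7]
finger_gap: 50.1
grasp_force: 46.7
```

Emit:
servo_tool([
  [[0, 0, 0], 0],
  [[0, 0, 0], 0],
  [[0, 0, 0], 0],
  [[0, 0, 0], 0],
])

```text
clock: 15.2
tool_pos: [600.0, 169.7, 55.6]
tool_rot: [0.728, 0.686, -0.001, -0.001]
contact_force: [-16.5, 1.3, 17.9]
finger_gap: 49.8
grasp_force: 46.8
```

```bash
python3 - <<'E'
from h import *
np.set_printoptions(precision=1,suppress=True)
s=robot.sense(); im=robot.read_camera("wrist"); save("w5",im); print(s["clock"],s["tool_pos"],s["finger_gap"],s["contact_force"],s["grasp_force"])
E
```

```text
15.2 [600.  169.7  55.6] 49.79256361070725 [-16.5   1.3  17.9] 46.77754819393158
```

View pics/w5.png

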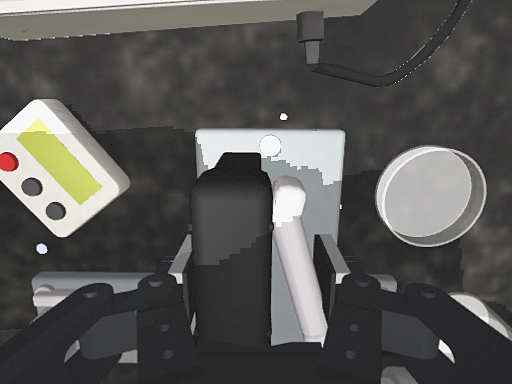

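Emit:
servo_tool([
  [[-0.06, 0, 0.08], 0],
  [[-0.06, 0, 0.12], 0],
  [[-0.06, 0, 0.12], 0],
  [[-0.06, 0, 0.12], 0],
  [[-0.06, 0, 0.12], 0],
], hand=0, force=65)

```text
clock: 15.67
tool_pos: [599.7, 169.7, 56.0]
tool_rot: [0.728, 0.686, -0.001, -0.001]
contact_force: [-4.1, 6.4, -14.3]
finger_gap: 48.9
grasp_force: 75.0
```

Emit:
servo_tool([
  [[0, 0, -0.05], 0],
  [[0, 0, -0.05], 0],
  [[0, 0, -0.05], 0],
  [[0, 0, -0.05], 0],
  [[0, 0, -0.05], 0],
])

```text
clock: 16.08
tool_pos: [599.7, 169.7, 56.0]
tool_rot: [0.728, 0.686, -0.001, -0.001]
contact_force: [-6.6, 4.0, -1.0]
finger_gap: 48.7
grasp_force: 76.5
```

Emit:
servo_tool([
  [[0, 0, 0], 0],
  [[0, 0, 0], 0],
  [[0, 0, 0], 0],
  [[0, 0, 0], 0],
  [[0, 0, 0], 0],
])

```text
clock: 16.5
tool_pos: [599.7, 169.7, 56.0]
tool_rot: [0.728, 0.686, -0.001, -0.001]
contact_force: [-7.1, 4.4, -2.3]
finger_gap: 48.8
grasp_force: 76.5
```

Emit:
servo_tool([
  [[0, 0, 0], 0],
  [[0, 0, 0], 0],
  [[0, 0, 0], 0],
  [[0, 0, 0], 0],
  [[0, 0, 0], 0],
])

```text
clock: 16.92
tool_pos: [599.7, 169.7, 56.0]
tool_rot: [0.728, 0.686, -0.001, -0.001]
contact_force: [-6.3, 4.5, -2.3]
finger_gap: 48.9
grasp_force: 76.5
```

Emit:
servo_tool([
  [[0, 0, 0], 0],
  [[0, 0, 0], 0],
  [[0, 0, 0], 0],
  [[0, 0, 0], 0],
  [[0, 0, 0], 0],
])

```text
clock: 17.33
tool_pos: [599.7, 169.7, 56.0]
tool_rot: [0.728, 0.686, -0.001, -0.001]
contact_force: [-7.6, 3.4, -1.7]
finger_gap: 48.8
grasp_force: 76.5
```

Emit:
servo_tool([
  [[0, 0, 0], 0],
  [[0, 0, 0], 0],
  [[0, 0, 0], 0],
  [[0, 0, 0], 0],
  [[0, 0, 0], 0],
])

```text
clock: 17.75
tool_pos: [599.8, 169.7, 56.0]
tool_rot: [0.728, 0.686, -0.001, -0.001]
contact_force: [-7.4, 4.3, -1.7]
finger_gap: 48.9
grasp_force: 76.5
```

Emit:
servo_tool([
  [[0, 0, 0], 0],
  [[0, 0, 0], 0],
  [[0, 0, 0], 0],
  [[0, 0, 0], 0],
  [[0, 0, 0], 0],
])

```text
clock: 18.17
tool_pos: [599.7, 169.7, 56.0]
tool_rot: [0.728, 0.686, -0.001, -0.001]
contact_force: [-6.1, 4.3, -2.2]
finger_gap: 48.7
grasp_force: 76.5
```

Emit:
servo_tool([
  [[0.1, 0, 0], 0],
  [[0.2, 0, 0], 0],
  [[0.28, 0, 0], 0],
  [[0.28, 0, 0], 0],
  [[0.28, 0, 0], 0],
], hand=1)

```text
clock: 18.58
tool_pos: [607.8, 169.1, 55.9]
tool_rot: [0.728, 0.685, 0.0, 0.0]
contact_force: [-0.2, 0.5, 0.3]
finger_gap: 85.1
grasp_force: 0.0
```

Emit:
servo_tool([
  [[0, 0, 0], 0],
  [[0, 0, 0.8], 0],
  [[0, 0, 2], 0],
  [[0, 0, 3.5], 0],
  [[0, 0, 5], 0],
])

```text
clock: 19.0
tool_pos: [607.0, 169.2, 181.6]
tool_rot: [0.728, 0.685, -0.001, -0.0]
contact_force: [1.5, -0.2, -0.4]
finger_gap: 85.5
grasp_force: 0.0
```

Emit:
servo_tool([
  [[0, 0, 1.5], 0],
  [[-1, -0.5, 2], 0],
  [[-2, -1, 2], 0],
  [[-2, -1, 2], 0],
])

```text
clock: 19.33
tool_pos: [554.2, 143.1, 231.9]
tool_rot: [0.728, 0.685, -0.0, 0.0]
contact_force: [-0.1, -0.4, 0.1]
finger_gap: 85.5
grasp_force: 0.0
```

```bash
python3 - <<'E'
from h import *
np.set_printoptions(precision=1,suppress=True)
s=robot.sense(); im=robot.read_camera("wrist"); save("w6",im); print(s["clock"],s["tool_pos"],s["finger_gap"],s["contact_force"])
for n,z in dict(barrel_mouth=75,grip_back=75,trigger_pad=75,dish_centre=7,beaker_centre=35).items():
    l=robot.landmark_of(n,"wrist")
    if l: print(n,np.array(l[0]["centre"]),round(l[0]["confidence"],2),at_z("wrist",l[0]["centre"],z,s))
E
```

```text
19.3333 [554.2 143.1 231.9] 85.47979828954402 [-0.1 -0.4  0.1]
barrel_mouth [219.2 263.3] 0.58 [555.6  98.5  75. ]
grip_back [138.9 279. ] 0.68 [574.  174.1  75. ]
trigger_pad [142.1 349.1] 0.91 [636.6 167.5  75. ]
dish_centre [123.8 390.1] 0.64 [698.7 174.3   7. ]
beaker_centre [211.7 424.9] 0.62 [729.9  81.2  35. ]
```

View pics/w6.png

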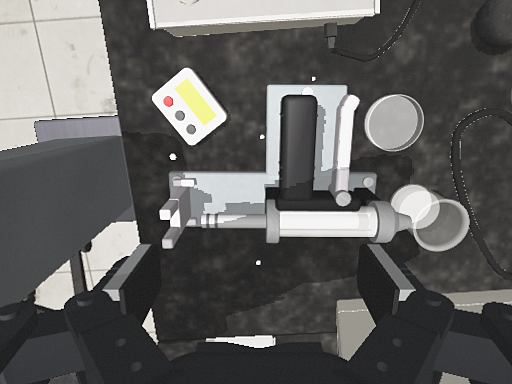

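The trigger is back at rest (cols 340–355), and the beaker, dish and timer are where they were. I'll check the rod's rear end (col ~201) against the earlier view.

```bash
python3 - <<'E'
from h import *
np.set_printoptions(precision=1,suppress=True)
s=robot.sense(); print(at_z("wrist",(221,200),73.5,s), at_z("wrist",(221,267),75,s))
q=R.from_quat([0.03,.99955,0,0]).as_quat()
print(at_z("wrist",(149,261),80,dict(tool_pos=[521.5,97.7,223.2],tool_rot=q)),at_z("wrist",(97,262),80,dict(tool_pos=[538.5,96.3,57.7],tool_rot=q)))
E
```

```text
[498.8 101.9  73.5] [562.9  98.6  75. ]
[496.3 100.8  80. ] [469.5 101.3  80. ]
```

```bash
python3 -c "
from plant import robot
print(robot.close_job())"
```

```text
the job is handed in; nothing more can be done
None
```

Job handed in at about 19 s. The rod bears on the piston (about 11 N at contact, with no movement of the piston felt). The trigger was squeezed to its stop, held about 2.5 s, and sprang back. The beaker, dish and timer look unmoved. No verdict was returned.

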